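Load the specimen carrier under the light flap of a transmission tester

TASK

Load the tester: with one fingertip press the bar beside the track down to hold the spring-closed light flap open, and meanwhile, with the other finger behind the carrier's upright tab, push the specimen carrier along its track under the flap until it is fully home against the end stop. Then let go, so that the flap shuts completely behind the carrier, and move clear. Nothing is to be picked up: the carrier only slides along its track, and everything else on the bench stays where it is.

Things in the scene. Friction and masses are not known exactly. Their poses are not given: they have to be found in the camera images.
- tester: Bench light-transmission tester, fixed, white, 365 mm long, 180 mm wide. x: the way the carrier is pushed; y: to the press bar's side; z up. Origin on the bench, on the track's centre line, under the flap's front edge. Optical head, 120 mm tall, at x = 70 to 200 mm. Beside the track, a flat apron 22 mm high (y = -95 to -30 mm) and, under the bar, a foot 18 mm high (y = 22 to 82 mm).
- track_start (a point): Front end of the track, on its floor's centre line (tester x = -163, y = 0 mm). The track is a channel 38 mm wide along the tester's x, its floor 40 mm above the bench, between side walls 6 mm high; it runs level to the end stop's face at x = +53 mm.
- flap (a joint): Opening of the flap, rad: 0 shut, 0.61 fully open (hard stop). Flap and press bar are one rocker on a shaft along tester x at y = 27 mm, 46 mm above the bench: pressing the bar down raises the flap, a spring shuts it when let go. About 3 N on the bar start it, 6 N hold it fully open. From 0.35 rad on the carrier passes under the lip; fully open is best.
- lip (a point): Middle of the front lip's lower edge (tester x = 2 mm). The black flap covers tester x = 0 to 62, y = -26 to 29 mm; shut, its top is 60 mm above the bench and its lip hangs to 7 mm above the track floor, stopping the carrier; it cannot be pushed aside along x. Raised, it stands up to 88 mm above the bench.
- bar_front (a point): Top of the press bar at mid-width, front end (tester x = -155, y = 53 mm). Steel strip with rubber grip, 217 mm long beside track and flap, from the shaft out to y = 67 mm, free from above. Flap shut, it slopes up outwards 0.44 rad, 60 mm above the bench at mid-width, 67 mm at the edge; at 0.44 rad it is level, top 48 mm above the bench; at the hard stop 44 mm.
- bar_back (a point): Top of the press bar at mid-width, back end (tester x = 62, y = 53 mm). The bar works pressed anywhere along its length, and a fingertip can slide along it while pressing. Its mid-width is about 55 mm sideways of the track's centre line: a gripper opened to about 45 mm, fingers side by side across the track, has one finger over the bar and one in the track.
- carrier: Specimen carrier to load, loose in the track before the flap, about 110 g: aluminium frame 45 long (x), 36 wide, 12 mm high, round glass on top; from its rear a tongue 12 wide, 4 mm high runs to an upright push tab 26 wide, 4 thick, 20 mm high. Origin: centre of the frame's underside; x to the flap. The tab's rear face is 50.5 mm behind the origin, the frame's front 22.5 mm ahead.
- home (a point): Where the carrier's origin is when fully home against the end stop: tester x = 30.5 mm, y = 0, on the track floor. Its frame is then wholly under the flap, and its tab stays 16 mm outside in front of it. The flap can shut only when the carrier is within 4 mm of home.
- spare_carrier: A second, identical carrier lying flat on the bench beside the tester; leave it. Origin as for the carrier.
- vial: Amber glass vial with white cap, 28 mm across, 55 mm tall, standing on the bench; leave it. Origin at the centre of its base.
- jar: Yellow plastic jar, 52 mm across, 60 mm tall, standing on the bench; leave it. Origin at the centre of its base.
- weight: Steel knob weight, 32 mm across, 51 mm tall, on the bench beside the tester on the press bar's side; leave it. Origin at the centre of its base.
- beaker: Glass beaker, 68 mm across, 90 mm tall; leave it. Origin at the centre of its base.
- sieve: Round steel sieve ring, 100 mm across, 35 mm high; leave it. Origin at the centre of its underside.
- caliper: Digital caliper, 190 mm long, lying flat; leave it. Origin at mid-length of its beam, on the bench.
Not all that is in view belongs to the job. Leave any blue or pink look-alike of the carrier alone.

How it is judged:
On the way, in this order (a step that is already met when the one before it is completed fails the run):
1. the flap is held open by a fingertip, the carrier still outside it (value of joint flap above 0.35 rad and contact force between the fingers and flap above 0.3 N and x of carrier in the frame of tester below -0.02 m), for 0.1 s.
2. with the flap still held open, the carrier is pushed fully home (value of joint flap above 0.3 rad and contact force between the fingers and flap above 0.3 N and x of carrier in the frame of home above -0.003 m), for 0.1 s.
At the end, for the whole second after the job is handed in: The carrier rests on the track within 3.5 mm of its home against the end stop, the flap is shut (under 0.04 rad), and the carrier is at rest (x of carrier in the frame of home above -0.0035 m and distance between carrier and home below 0.005 m and value of joint flap below 0.04 rad and linear speed of carrier below 0.01 m/s); the robot touches nothing.
It fails at once if the carrier is lifted more than 8 mm off the track floor (z of carrier in the frame of tester above 0.048 m).
It fails at once if the carrier is tipped by more than 0.2 rad (angle between carrier's own z axis and vertical above 0.2 rad).
It fails at once if another thing on the bench is moved by more than 15 mm (distance of any of spare_carrier, vial, jar, weight, beaker, sieve, caliper from where it was at the start of the episode above 0.015 m).
It fails at once if another thing on the bench is tipped over (angle between any of spare_carrier, vial, jar, weight, beaker, sieve, caliper's own z axis and vertical above 0.3 rad).
It also fails if it takes over 40 s, if anything falls off the work surface, if the arm or the gripper's body presses on something with over 40 N, if the wrist force passes 120 N, or if a joint passes its speed limit or range.

ROBOT

A 6-joint arm with a two-finger parallel gripper is mounted at the origin on the work surface. World frame = base frame: x ahead of the robot, y to its left, z up, the work surface at z = 0. Lengths are in m, angles in rad, forces in N, time in s.
With the tool pointing down it reaches from about 0.35 to 0.975 m from the base axis. Payload 4.9 kg.
Tool frame: the origin (TCP) lies on the centre line of the jaws, within the pads' length; the fingertips stand 14 mm ahead of it and the grasp point (between the pads) lies 5 mm behind it; x points along the fingers, z is the direction in which the jaws open and shut, and the axes are right-handed (so a half turn about x gives the same grasp; the last joint's range is limited). The gripper opens to 85 mm and grips with 20 to 120 N. Pads are 22 mm wide; open, the fingers measure 114 mm over their backs; the gripper's body (76 mm by 85 mm) begins 54 mm behind the grasp point. The pads swing forward as they close: fully open they stand 13 mm farther back than shut.
Start: joints at [-1.45, 0.053, 1.613, -0, 1.476, -0.119], TCP at [0.148, -0.607, 0.245] pointing down, gripper open.
Joint ranges: [-3.01, 3.01], [-1.01, 2.22], [0.06, 2.58], [-1.02, 4.17], [0.09, 2.62], [-3.14, 3.14]. Speed limits (rad/s): [2.57, 2.57, 3.14, 3.14, 3.14, 3.14].

INTERFACE

Orientations are given as a rotation vector (axis times angle).
In Python, from station import ctrl gives the robot as it stands.
- The arm moves only by the tool move_arm, never from a script. Its argument "increments" is a list that holds one entry, the list of rows, each a list of 4 numbers: the shift along the tool's x, y, z in units of 25 cm (1.0 is 25 cm), then the turn about the tool's x in units of 90 degrees (1.0 is 90 degrees). A call has 1 to 20 rows; each row shifts and turns the commanded pose from where the row before left it, along the tool's axes as they then stand; what a row does not reach is not made up. A row lasts 1/12 s, in which the tool goes at most 41.7 mm and 7.16 degrees, less where a joint would pass 70% of its speed; a pose out of reach is approached as far as the arm can. A call with a number of a shift or a turn outside -1 to 1 is refused whole. A call with a gripper value outside its range is refused whole. "gripper" is the closure, from 0 (fully open) to 1 (shut), set as the call begins (left out, the last holds). The fingers move at their own pace and stop on an object; "squeeze" is the grip in N (left out, the last holds). Time passes only in rows, so rows that do not move let the fingers close. It gives the time, the measured TCP pose, the force and the opening at its end, in the units of the state.
- ctrl.get_obs(): the state, without advancing time (a new reading comes with each control period).
- ctrl.get_image(name): name is "side" or "top" or "wrist"; returns a dict with "pixels" (480x640x3 uint8, red, green, blue), "depth" (480x640 float32, m along the optical axis (not along the pixel's ray), 0 where there is no reading), "K" (3x3 intrinsics, pixels), "k1" (the pictures are not rectified: a ray, as slopes to the right and down, at radius r is drawn at 1 + k1 r^2 times it, then the intrinsics apply), "extrinsics" (4x4, takes a point from camera to world coordinates); the wrist camera has in their place "tool_from_camera" (4x4, takes a point from camera to tool coordinates, whose origin is the TCP and whose axes are the tool frame's). Camera axes: x right, y up, looking along -z (the intrinsics and any distortion apply to the point x, -y, -z); pixel columns grow to the right and rows downward; lengths in m; the calibration is good to about 2 mm. A picture is of the moment at which its call begins: read the wrist's pose just before it.
- ctrl.finish_job(): hands the job in, once; it reports no verdict.
Trained networks look in the newest picture that a camera, given by its name, has taken for a name from the list of things; names that differ only in an ending like _2 or _b are one class to them, and where a whole thing is asked for, a point or a joint stands for the part that bears it (a point fixed in the world has none). Each returns a list of dicts, best first, with "score" (0 to 1); they miss things now and then, are a little off and sometimes report something else, mostly with a low value. They report only what shows in the picture. A call takes as long as a camera call. They do not tell look-alikes from the thing itself.
- ctrl.trace(camera, target): "region" (480x640 bool, what is visible of it) and "pixel" ([row, column] in pixels, amid what is visible of it).
The state is a dict: "t": time; "q": joint angles; "dq": joint speeds; "effort": joint torques, N m; "tool_pos": TCP position; "tool_rot": TCP orientation; "contact_force": force on the tool from outside, world axes, zero at the start; "wrist_torque": the same for the moment, N m; "opening": finger opening in m.
Only numpy, scipy, OpenCV 4.12 (cv2) and the standard library are available. Lean on these libraries where they do the work, as an engineer would, in place of code of your own. Each camera call takes 0.05 s, during which the arm holds its last target. There are 200 camera calls.

## Working session

There is one attempt and no reset: what is moved stays moved. The work goes in short steps, Python scripts to look and compute and a tool call to move; the robot and the scene stay as the last step left them, time stands still between calls to the robot, and variables do not carry over. Pictures are saved under pics/ and viewed, about 8 in all and at most 12, crops included, and the job is handed in when it is done.

Besides the shell and the picture viewer there is one more tool, called by a JSON object that holds its "op" and its "data". move_arm: Moves the arm, as the interface text tells. Shifts and turns lie within -1 to 1; 1 stands for 25 cm of shift or 90 degrees of turn. Its arguments: {"type":"object","properties":{"increments":{"type":"array","items":{"type":"array","items":{"type":"array","items":{"type":"number","minimum":-1,"maximum":1}}}},"gripper":{"type":"number"},"squeeze":{"type":"number"}},"required":["increments"]}

```bash
mkdir -p pics
cat > h.py <<'E'
import numpy as np, cv2
from scipy.spatial.transform import Rotation as R
from station import ctrl
def save(im,name): cv2.imwrite('pics/'+name,cv2.cvtColor(im,cv2.COLOR_RGB2BGR))
def ext(im,obs):
    if 'extrinsics' in im: return np.array(im['extrinsics'])
    T=np.eye(4);T[:3,:3]=R.from_rotvec(obs['tool_rot']).as_matrix();T[:3,3]=obs['tool_pos']
    return T@np.array(im['tool_from_camera'])
def rays(im,px): # px Nx2 (col,row)
    K=np.array(im['K'],float);D=np.array([im['k1'],0,0,0,0],float)
    return cv2.undistortPoints(np.array(px,float).reshape(-1,1,2),K,D).reshape(-1,2)
def cloud(im,obs):
    d=np.array(im['depth']);v,u=np.mgrid[:480,:640]
    s=rays(im,np.c_[u.ravel(),v.ravel()]);d=d.ravel()
    P=np.c_[s[:,0]*d,-s[:,1]*d,-d]
    T=ext(im,obs);W=P@T[:3,:3].T+T[:3,3];W[d==0]=np.nan
    return W.reshape(480,640,3)
def onplane(im,obs,px,z):
    s=rays(im,px);T=ext(im,obs)
    D=np.c_[s[:,0],-s[:,1],-np.ones(len(s))]@T[:3,:3].T
    return T[:3,3]+D*((z-T[2,3])/D[:,2])[:,None]
def project(im,obs,W):
    T=np.linalg.inv(ext(im,obs));P=np.atleast_2d(W)@T[:3,:3].T+T[:3,3]
    Q=np.c_[P[:,0],-P[:,1],-P[:,2]]
    return cv2.projectPoints(Q,np.zeros(3),np.zeros(3),np.array(im['K'],float),np.array([im['k1'],0,0,0,0],float))[0].reshape(-1,2)
E
python3 - <<'E'
from h import *
o=ctrl.get_obs(); print(o)
for n in ['top','side']:
    im=ctrl.get_image(n); save(im['pixels'],n+'0.png'); W=cloud(im,o)
    print(n,np.round(ext(im,o),3).tolist(),im['K'],im['k1'])
    for t in ['tester','carrier','flap','bar_front','track_start','spare_carrier','weight','vial','jar','beaker','sieve','caliper']:
        for r in ctrl.trace(n,t)[:3]:
            g=r['region']; print(t,round(r['score'],2),np.round(r['pixel']),g.sum(),np.round(np.nanmedian(W[g],0),3))
E
```

```text
{'t': 0.0, 'q': array([-1.45004142e+00,  5.33516880e-02,  1.61430661e+00, -1.54762951e-05,
        1.47601124e+00, -1.19030738e-01]), 'dq': array([ 0.00054574,  0.00019681,  0.00101215, -0.00023894, -0.00024797,
        0.00017621]), 'effort': array([ 1.28288990e-03, -3.93680227e+01, -3.70176494e+01, -3.01775390e-05,
        6.94515111e-03,  4.64667291e-07]), 'tool_pos': array([ 0.14833857, -0.60652046,  0.24405867]), 'tool_rot': array([ 1.03220112,  1.31465494, -1.02976932]), 'contact_force': array([-0.44784497, -0.52316301,  0.58648207]), 'wrist_torque': array([ 0.00121162, -0.0031539 ,  0.02712386]), 'opening': 0.08518831449515937}
top [[0.139, 0.961, -0.241, 0.324], [-0.99, 0.136, -0.029, 0.017], [0.005, 0.243, 0.97, 1.151], [0.0, 0.0, 0.0, 1.0]] [[511.64714455   0.         319.96484961]
 [  0.         511.64714455 233.4275755 ]
 [  0.           0.           1.        ]] -0.05154066215233474
tester 0.68 [258. 315.] 13277 [0.534 0.056 0.06 ]
carrier 0.87 [256. 448.] 335 [ 0.593 -0.253  0.012]
carrier 0.84 [348. 421.] 463 [ 0.382 -0.216  0.012]
carrier 0.62 [252. 359.] 424 [ 0.566 
[... 1426 characters left out ...]
3 [219. 344.] 534 [0.651 0.106 0.039]
bar_front 0.76 [255. 308.] 1839 [ 0.526 -0.014  0.058]
bar_front 0.45 [264. 324.] 448 [ 0.567 -0.046  0.051]
track_start 0.92 [243. 311.] 11547 [0.534 0.041 0.052]
spare_carrier 0.87 [270. 393.] 421 [ 0.722 -0.047  0.01 ]
weight 0.87 [275. 266.] 277 [ 0.439 -0.038  0.03 ]
vial 0.5 [243. 362.] 264 [0.665 0.033 0.034]
jar 0.79 [217. 346.] 545 [0.652 0.106 0.039]
jar 0.62 [394. 275.] 1637 [ 0.429 -0.331  0.023]
beaker 0.81 [404. 360.] 2243 [ 0.558 -0.364  0.055]
beaker 0.38 [243. 308.] 11407 [0.534 0.04  0.052]
sieve 0.71 [394. 274.] 1695 [ 0.432 -0.341  0.023]
caliper 0.64 [218. 348.] 507 [0.651 0.106 0.039]
caliper 0.48 [172. 273.] 305 [0.501 0.423 0.006]
```

View pics/top0.png

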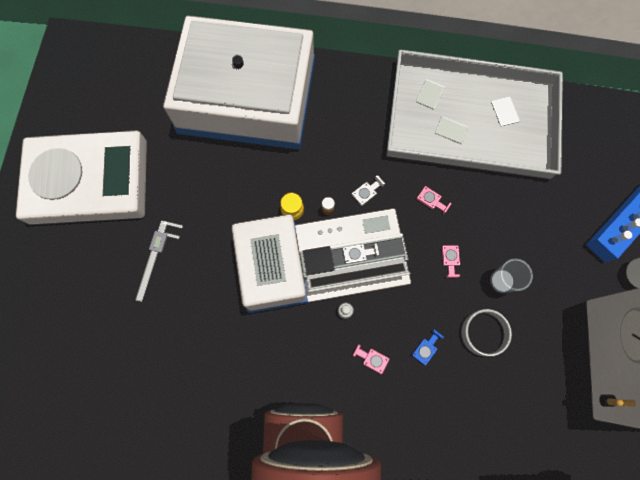

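View pics/side0.png

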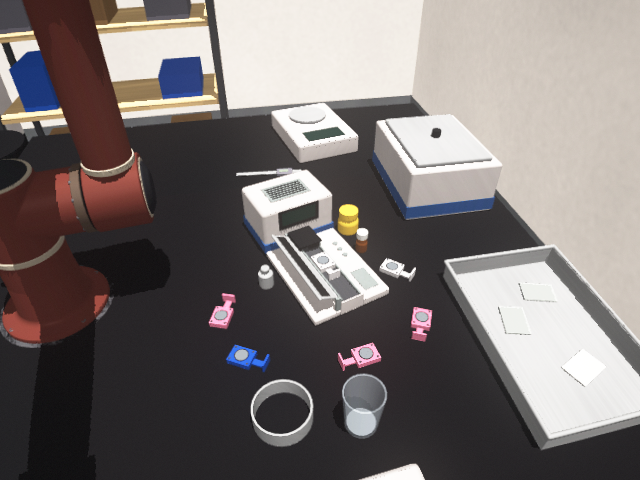

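The top picture shows the tester amid (320,255). Carrier candidates:
- White in the track at (354,253), tab to the right: this is the one.
- White spare at (367,190).
- Pink at (432,197), (451,258) and (375,360).
- Blue at (428,348).

The push direction runs left in the picture, about world +y. The bar is on the robot's side.

```bash
cat > fit.py <<'E'
from h import *
def headfit(W,c=None):
    m=(abs(W[...,2]-0.12)<0.006)&(W[...,0]>0.35)&(W[...,0]<0.75)&(W[...,1]>-0.1)&(W[...,1]<0.35)
    m=cv2.morphologyEx(m.astype(np.uint8),cv2.MORPH_OPEN,np.ones((3,3)))>0
    p=W[m][:,:2].astype(np.float32); r=cv2.minAreaRect(p*1000); return r,m.sum(),np.median(W[m][:,2])
E
python3 - <<'E'
from fit import *
o=ctrl.get_obs()
for n in ['top','side']:
    im=ctrl.get_image(n);W=cloud(im,o)
    r,k,z=headfit(W);print(n,r,k,z); print(cv2.boxPoints(r))
    if n=='top':
        save(cv2.resize(im['pixels'][180:320,220:430],None,fx=3.8,fy=3.8,interpolation=cv2.INTER_CUBIC),'crop.png')
im=ctrl.get_image('wrist');print(np.array(im['tool_from_camera']).round(3).tolist(),im['K'],im['k1'])
print(R.from_rotvec(o['tool_rot']).as_matrix().round(3))
E
```

```text
top ((512.1980590820312, 145.71420288085938), (176.18270874023438, 128.48391723632812), 17.856346130371094) 5044 0.12027103332542444
[[408.6516   179.84993 ]
 [448.04883   57.5553  ]
 [615.7445   111.578476]
 [576.3473   233.87311 ]]
side ((510.7890319824219, 144.14077758789062), (175.64915466308594, 132.13218688964844), 17.552534103393555) 2362 0.11943106696322886
[[407.12927 180.64474]
 [446.97772  54.66452]
 [614.4488  107.63681]
 [574.60034 233.61703]]
[[0.001, 0.263, -0.965, -0.129], [0.0, 0.965, 0.263, 0.066], [1.0, -0.001, 0.001, 0.001], [0.0, 0.0, 0.0, 1.0]] [[386.47300157   0.         323.49146084]
 [  0.         386.47300157 245.94497091]
 [  0.           0.           1.        ]] -0.08345463755508309
[[-0.     0.971  0.238]
 [-0.     0.238 -0.971]
 [-1.    -0.     0.   ]]
```

View pics/crop.png

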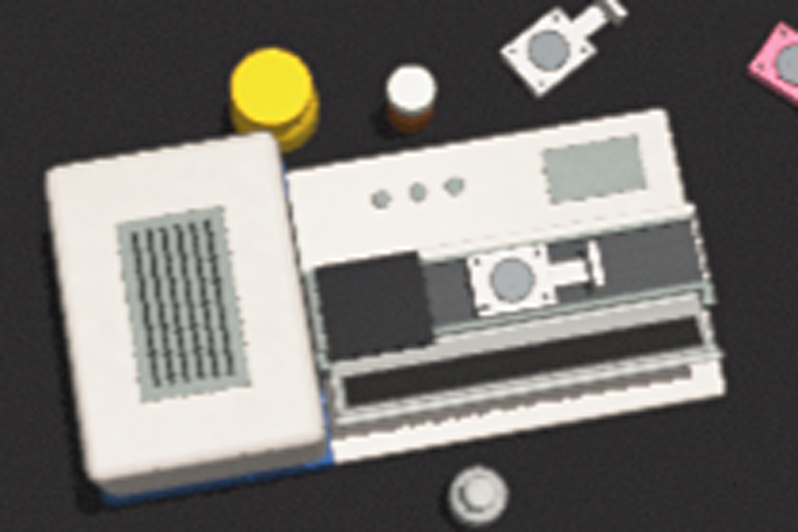

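{"op": "move_arm", "data": {"increments": [[[0,0,0,-0.0745],[0,0,0,-0.0745],[0,0,0,-0.0745],[0,0,0,-0.0745],[0,0,0,-0.0745],[0,0,0,-0.0745],[0,0,0,-0.0745],[0,0,0,-0.0745],[0,0,0,-0.0745],[0,0,0,-0.0745],[0,0,0,-0.0745],[0,0,0,-0.0745],[0,0,0,-0.0745],[0,0,0,-0.0745],[0,0,0,0]]]}}

```text
t: 2.7
tool_pos: [0.1485, -0.6071, 0.2453]
tool_rot: [-0.243, 1.557, 0.243]
contact_force: [0.7, 0.3, -0.6]
opening: 0.0853
```

{"op": "move_arm", "data": {"increments": [[[0,0.086,0.112,0],[0,0.086,0.112,0],[0,0.086,0.112,0],[0,0.086,0.112,0],[0,0.086,0.112,0],[0,0.086,0.112,0],[0,0.086,0.112,0],[0,0.086,0.112,0],[0,0.086,0.112,0],[0,0.086,0.112,0],[0,0.086,0.112,0],[0,0.086,0.112,0],[0,0.086,0.112,0],[0,0.086,0.112,0],[0,0.086,0.112,0],[0,0.086,0.112,0],[0,0.086,0.112,0],[0,0.086,0.112,0],[0,0.086,0.112,0],[0,0.086,0.112,0]]], "gripper": 0.47}}

```text
t: 4.37
tool_pos: [0.5529, -0.0261, 0.2455]
tool_rot: [-0.239, 1.557, 0.239]
contact_force: [0.6, -0.0, 0.8]
opening: 0.045
```

{"op": "move_arm", "data": {"increments": [[[0,0,0,0],[0,0,0,0]]]}}

```text
t: 4.53
tool_pos: [0.5526, -0.0265, 0.2452]
tool_rot: [-0.242, 1.558, 0.242]
contact_force: [0.5, 0.0, -0.3]
opening: 0.0455
```

Run:
```python
from fit import *
o=ctrl.get_obs();print(o['q'].round(3),o['tool_pos'],o['opening'],o['contact_force']);print(R.from_rotvec(o['tool_rot']).as_matrix().round(3))
im=ctrl.get_image('wrist');np.savez('w1.npz',W=cloud(im,o),px=im['pixels']);save(im['pixels'],'w1.png')
for t in ['carrier','flap','bar_front','tester']:
    for r in ctrl.trace('wrist',t)[:3]:
        g=r['region']; print(t,round(r['score'],2),np.round(r['pixel']),g.sum(),np.round(np.nanmedian(cloud(im,o)[g],0),3))
```

```text
[-0.182 -0.118  1.78  -0.     1.48  -0.49 ] [ 0.55257264 -0.02646441  0.24515343] 0.04545797601275027 [ 0.48395731  0.03869234 -0.34615945]
[[-0.001 -0.303  0.953]
 [-0.     0.953  0.303]
 [-1.     0.    -0.001]]
carrier 0.96 [404. 296.] 1115 [ 0.59  -0.243  0.011]
carrier 0.95 [328. 118.] 1636 [ 0.381 -0.209  0.012]
carrier 0.91 [218. 102.] 2380 [ 0.35  -0.1    0.012]
flap 0.83 [167. 289.] 18443 [0.524 0.009 0.06 ]
flap 0.41 [136. 342.] 65431 [0.549 0.046 0.059]
bar_front 0.73 [169. 290.] 18407 [0.524 0.009 0.06 ]
tester 0.61 [133. 341.] 65535 [0.549 0.046 0.059]
tester 0.15 [168. 290.] 18375 [0.524 0.009 0.06 ]
```

View pics/w1.png

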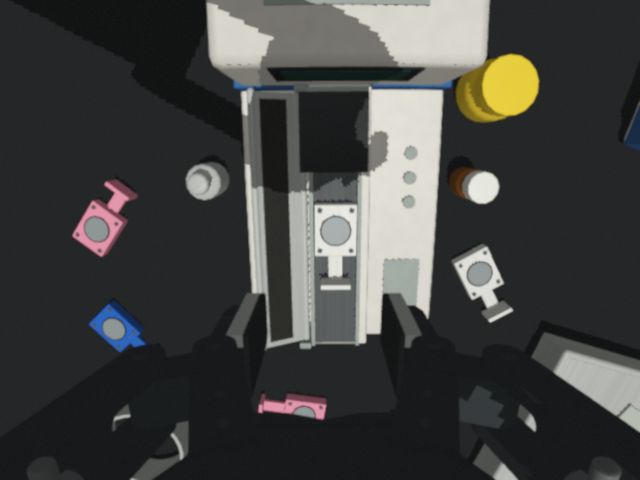

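The wrist picture, with up as the tester's +x, shows:
- the carrier in the track, frame at (335,230) and tab at (335,285)
- the flap at (335,130)
- the bar at (280,220)
- the weight at (205,180)
- the finger tips at (250,310) and (400,310)

Now the exact tester frame.

Run:
```python
from fit import *
d=np.load('w1.npz');W=d['W'];px=d['px'].astype(int)
th=np.deg2rad(107.64);tx=np.array([np.cos(th),np.sin(th)]);ty=np.array([-tx[1],tx[0]]);O=np.array([.548,.015])
X=(W[...,:2]-O)@tx*1000;Y=(W[...,:2]-O)@ty*1000;Z=W[...,2]*1000;b=px.sum(2)
for r in [180,215,228,260,268,276,282,287,291,295,320,335]:
    print('row',r,'x',X[r,335].round(1)); 
    print(' '.join(f'{c}:{Y[r,c]:.0f}/{Z[r,c]:.0f}/{b[r,c]}' for c in range(244,380,4)))
print('col'); 
for c in [335,326]: print(' '.join(f'{r}:{X[r,c]:.1f}/{Z[r,c]:.0f}/{b[r,c]}' for r in list(range(80,100,3))+list(range(160,216,3))+list(range(238,300,2))+list(range(330,352,2))))
```

```text
row 180 x -7.0
244:85/0/192 248:78/19/640 252:65/66/306 256:62/65/277 260:59/65/282 264:56/63/74 268:53/61/66 272:50/60/69 276:47/59/68 280:44/58/65 284:41/55/66 288:38/53/187 292:35/52/280 296:31/52/284 300:28/49/286 304:25/50/282 308:23/18/324 312:18/45/223 316:15/41/139 320:11/41/127 324:8/41/135 328:5/41/140 332:1/41/213 336:-2/41/290 340:-6/40/284 344:-9/40/137 348:-13/40/135 352:-16/42/177 356:-19/41/226 360:-22/46/495 364:-26/40/659 368:-30/40/631 372:-35/23/667 376:-39/21/663
row 215 x -35.5
244:87/-0/120 248:79/19/528 252:67/65/568 256:63/66/568 260:60/65/506 264:57/62/354 268:54/61/136 272:51/61/138 276:48/59/136 280:45/57/133 284:41/57/134 288:38/54/218 292:35/53/531 296:32/50/531 300:28/51/535 304:25/49/566 308:23/18/563 312:18/46/477 316:15/51/679 320:11/52/683 324:8/53/686 328:5/53/681 332:1/52/575 336:-2/53/566 340:-6/51/630 344:-9/53/691 348:-12/52/690 352:-16/52/689 356:-19/51/614 360:-23/46/527 364:-27/40/658 368:-31/40/613 372:-36/22/655 376:-40/22/657
row 228 x -46.6
244:87/1/115 248:80/17/450 252:76/18/626 256:63/68/573 260:61/65/501 264:58/63/414 268:54/62/135 2
[... 6444 characters left out ...]
51/489 242:-59.0/52/434 244:-60.8/52/636 246:-62.7/52/684 248:-64.6/51/684 250:-66.4/51/683 252:-67.9/52/683 254:-70.0/51/669 256:-75.0/41/448 258:-77.1/40/295 260:-78.7/41/295 262:-81.1/39/280 264:-83.2/39/280 266:-84.5/41/291 268:-86.4/41/291 270:-88.4/40/277 272:-90.1/41/235 274:-92.6/40/142 276:-94.7/39/148 278:-95.0/43/274 280:-95.2/48/314 282:-94.8/54/319 284:-95.1/58/387 286:-96.5/60/641 288:-98.9/58/658 290:-107.5/41/401 292:-109.9/40/283 294:-112.1/40/284 296:-113.8/41/282 298:-115.7/41/283 330:-149.0/40/282 332:-151.2/40/279 334:-153.1/40/279 336:-155.1/41/278 338:-157.1/41/279 340:-159.0/41/283 342:-161.4/41/436 344:-187.2/-1/216 346:-189.7/-1/112 348:-191.0/1/111 350:-193.9/0/116
```

{"op": "move_arm", "data": {"increments": [[[0,-0.1,-0.022,0],[0,-0.1,-0.022,0],[0,-0.104,-0.023,0],[0,0,0,0],[0.13,0,0,0],[0.13,0,0,0],[0.13,0,0,0],[0.13,0,0,0],[0.08,0,0,0],[0.04,0,0,0],[0,0,0,0],[0,0,0,0]]]}}

```text
t: 5.78
tool_pos: [0.5594, -0.1056, 0.086]
tool_rot: [-0.241, 1.557, 0.24]
contact_force: [0.1, -0.7, 0.5]
opening: 0.0454
```

```bash
cat > st.py <<'E'
from fit import *
def st():
    o=ctrl.get_obs();th=np.deg2rad(107.64);tx=np.array([np.cos(th),np.sin(th)]);ty=np.array([-tx[1],tx[0]])
    d=o['tool_pos'][:2]-[.548,.015];f=o['contact_force']
    print('t',round(o['t'],2),'x,y,z mm',(np.r_[d@tx,d@ty,o['tool_pos'][2]]*1000).round(1),'F tester',np.r_[f[:2]@tx,f[:2]@ty,f[2]].round(1),'open',o['opening'].round(4));return o
E
python3 - <<'E'
from st import *
o=st();im=ctrl.get_image('wrist');save(im['pixels'],'w2.png')
E
```

```text
Traceback (most recent call last):
  File "st.py", line 5, in st
    print('t',round(o['t'],2),'x,y,z mm',(np.r_[d@tx,d@ty,o['tool_pos'][2]]*1000).round(1),'F tester',np.r_[f[:2]@tx,f[:2]@ty,f[2]].round(1),'open',o['opening'].round(4));return o
                                                                                                                                                    ^^^^^^^^^^^^^^^^^^
AttributeError: 'float' object has no attribute 'round'
```

```bash
sed -i "s/o\['opening'\].round(4)/round(o['opening'],4)/" st.py
python3 - <<'E'
from st import *
o=st();im=ctrl.get_image('wrist');save(im['pixels'],'w2.png')
E
```

```text
t 5.78 x,y,z mm [-118.4   25.7   86. ] F tester [-0.7  0.1  0.5] open 0.0454
```

View pics/w2.png

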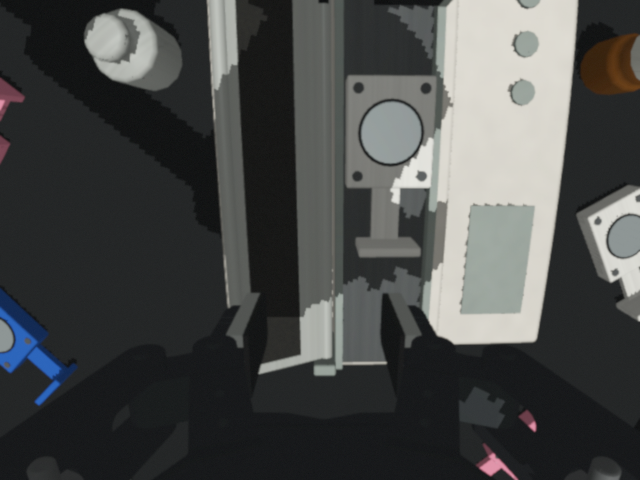

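The picture shows the left finger over the bar at (245,310) and the right one over the track behind the tab at (390,310). The tab is at (388,247). I'm descending in steps and watching the force.

{"op": "move_arm", "data": {"increments": [[[0.014,0,0,0],[0.014,0,0,0],[0.014,0,0,0],[0.014,0,0,0],[0,0,0,0],[0,0,0,0]]]}}

```text
t: 6.33
tool_pos: [0.5595, -0.1055, 0.0717]
tool_rot: [-0.242, 1.557, 0.241]
contact_force: [0.1, -0.1, 2.8]
opening: 0.0451
```

{"op": "move_arm", "data": {"increments": [[[0.008,0,0,0],[0.008,0,0,0],[0,0,0,0],[0,0,0,0]]]}}

```text
t: 6.67
tool_pos: [0.5593, -0.1056, 0.0674]
tool_rot: [-0.242, 1.557, 0.241]
contact_force: [-1.0, -0.3, 3.3]
opening: 0.0453
```

{"op": "move_arm", "data": {"increments": [[[0.008,0,0,0],[0.008,0,0,0],[0,0,0,0],[0,0,0,0]]]}}

```text
t: 7.0
tool_pos: [0.559, -0.1055, 0.0632]
tool_rot: [-0.241, 1.558, 0.241]
contact_force: [-1.5, -2.7, 5.0]
opening: 0.0453
```

{"op": "move_arm", "data": {"increments": [[[0.008,0,0,0],[0.004,0,0,0],[0,0,0,0],[0,0,0,0]]]}}

```text
t: 7.33
tool_pos: [0.559, -0.1055, 0.0602]
tool_rot: [-0.241, 1.558, 0.241]
contact_force: [-2.1, -1.2, 4.7]
opening: 0.0452
```

Run:
```python
from st import *
o=st();im=ctrl.get_image('wrist');np.savez('w3.npz',W=cloud(im,o));save(im['pixels'],'w3.png')
W=cloud(im,o);
for r in ctrl.trace('wrist','flap')[:2]:
    g=r['region'];z=W[g][:,2];print(r['score'],g.sum(),r['pixel'],np.nanpercentile(z,[5,50,90,99]).round(4))
im=ctrl.get_image('side');W=cloud(im,o)
for r in ctrl.trace('side','flap')[:2]:
    g=r['region'];z=W[g][:,2];print(r['score'],g.sum(),r['pixel'],np.nanpercentile(z,[5,50,90,99]).round(4))
```

```text
t 7.33 x,y,z mm [-118.1   26.    60.2] F tester [-0.5  2.4  4.7] open 0.0452
0.86 46149 [169.2, 274.6] [0.0476 0.0488 0.0498 0.0507]
0.66 1461 [253.0, 301.0] [0.0461 0.0487 0.068  0.0762]
0.61 176 [220.7, 353.3] [0.0077 0.0358 0.059  0.0605]
```

View pics/w3.png

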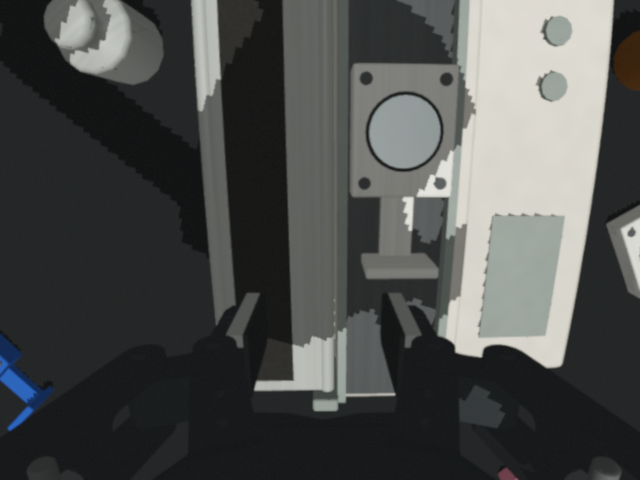

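The bar is now near level at about 48.8 mm, so the flap is at about 0.43 rad. I'll press slightly more, then push along the track.

{"op": "move_arm", "data": {"increments": [[[0.006,0,0,0],[0.005,0,0,0],[0,0,0,0],[0,0,0,0]]]}}

```text
t: 7.87
tool_pos: [0.5591, -0.1054, 0.0577]
tool_rot: [-0.241, 1.558, 0.241]
contact_force: [-2.8, -2.9, 5.8]
opening: 0.0451
```

{"op": "move_arm", "data": {"increments": [[[0,0.01,0,0],[0,0.016,0,0],[0,0.02,0,0],[0,0.02,0,0],[0,0.02,0,0],[0,0.02,0,0],[0,0.02,0,0],[0,0.02,0,0],[0,0.014,0,0],[0,0,0,0],[0,0,0,0]]]}}

```text
t: 8.78
tool_pos: [0.5487, -0.0673, 0.0589]
tool_rot: [-0.242, 1.553, 0.24]
contact_force: [0.6, -1.8, 6.3]
opening: 0.0453
```

Run:
```python
from st import *
o=st();im=ctrl.get_image('wrist');save(im['pixels'],'w4.png');W=cloud(im,o)
im=ctrl.get_image('side');save(im['pixels'][170:330,200:410].repeat(3,0).repeat(3,1),'s4.png')
```

```text
t 8.78 x,y,z mm [-78.6  24.3  58.9] F tester [-1.9 -0.   6.3] open 0.0453
```

View pics/w4.png

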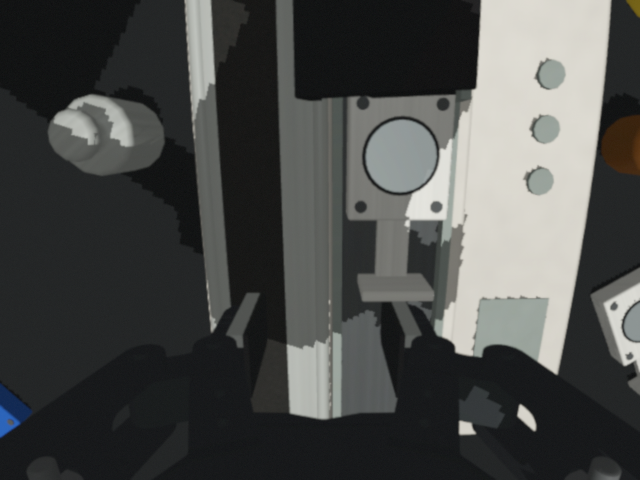

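The flap is up, and the carrier frame at (400,155) is just reaching the lip. The finger is on the tab at (395,285). I'm pushing on.

{"op": "move_arm", "data": {"increments": [[[0.002,0.01,0,0],[0.002,0.016,0,0],[0,0.02,0,0],[0,0.02,0,0],[0,0.02,0,0],[0,0.02,0,0],[0,0.02,0,0],[0,0.02,0,0],[0,0.014,0,0],[0,0.01,0,0],[0,0,0,0],[0,0,0,0]]]}}

```text
t: 9.88
tool_pos: [0.5361, -0.027, 0.0581]
tool_rot: [-0.243, 1.553, 0.24]
contact_force: [1.0, -3.5, 7.9]
opening: 0.0455
```

Run:
```python
from st import *
o=st();im=ctrl.get_image('wrist');save(im['pixels'],'w5.png');W=cloud(im,o)
th=np.deg2rad(107.64);tx=np.array([np.cos(th),np.sin(th)])
X=(W[...,:2]-[.548,.015])@tx*1000
for c in (372,395): print(' '.join(f'{r}:{X[r,c]:.1f}/{W[r,c,2]*1000:.0f}' for r in range(180,320,4)))
```

```text
t 9.88 x,y,z mm [-36.5  24.1  58.1] F tester [-3.7  0.1  7.9] open 0.0455
180:18.3/72 184:17.1/71 188:16.1/73 192:14.7/71 196:13.5/72 200:12.2/71 204:11.0/71 208:9.8/71 212:8.7/72 216:7.3/71 220:6.1/71 224:4.7/71 228:3.6/71 232:2.5/72 236:-6.4/41 240:-7.9/41 244:-9.6/41 248:-11.4/40 252:-13.2/40 256:-14.4/41 260:-16.4/40 264:-18.3/40 268:-19.8/40 272:-21.2/41 276:-21.7/44 280:-22.3/47 284:-22.2/52 288:-22.0/56 292:-21.7/61 296:-22.9/62 300:-25.2/60 304:-35.3/40 308:-37.1/40 312:-38.8/41 316:-40.7/40
180:18.7/76 184:17.6/76 188:16.3/74 192:15.1/74 196:14.0/75 200:12.8/75 204:11.6/75 208:10.5/75 212:9.3/75 216:8.1/75 220:7.1/76 224:5.5/74 228:4.4/75 232:3.2/75 236:1.8/74 240:-7.0/45 244:-8.8/44 248:-10.4/44 252:-11.7/45 256:-13.4/45 260:-15.2/44 264:-16.6/45 268:-18.8/43 272:-20.3/44 276:-22.2/43 280:-21.7/49 284:-21.6/53 288:-21.3/58 292:-22.3/59 296:-23.6/60 300:-25.2/60 304:-25.9/62 308:-25.9/65 312:-26.0/68 316:-26.0/71
```

View pics/w5.png

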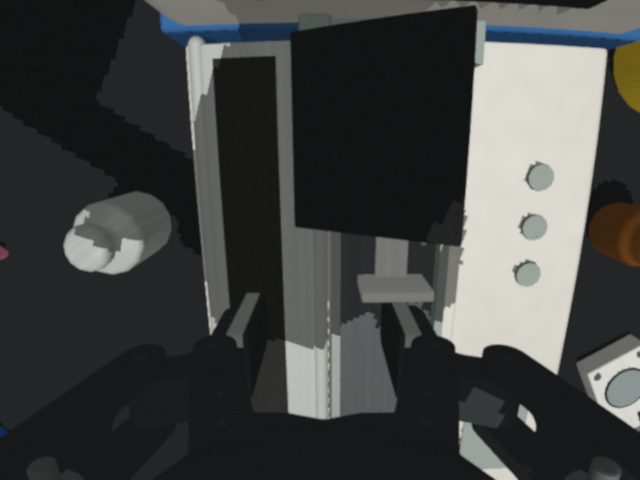

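The tab's rear face is at x of about -26, with 6 mm left to go. The flap is well raised, its front surface at 71–75 mm.

{"op": "move_arm", "data": {"increments": [[[0,0.008,0,0],[0,0.008,0,0],[0,0.004,0,0],[0,0,0,0],[0,0,0,0]]]}}

```text
t: 10.35
tool_pos: [0.5346, -0.0225, 0.0581]
tool_rot: [-0.243, 1.553, 0.24]
contact_force: [1.4, -4.3, 6.5]
opening: 0.0452
```

{"op": "move_arm", "data": {"increments": [[[0,0.004,0,0],[0,0.004,0,0],[0,0,0,0],[0,0,0,0]]]}}

```text
t: 10.68
tool_pos: [0.534, -0.0207, 0.0581]
tool_rot: [-0.243, 1.553, 0.239]
contact_force: [0.9, -4.5, 6.8]
opening: 0.0451
```

{"op": "move_arm", "data": {"increments": [[[0,0.004,0,0],[0,0.004,0,0],[0,0,0,0],[0,0,0,0]]]}}

```text
t: 11.02
tool_pos: [0.5339, -0.0201, 0.0584]
tool_rot: [-0.245, 1.552, 0.237]
contact_force: [2.0, -8.5, 6.7]
opening: 0.045
```

{"op": "move_arm", "data": {"increments": [[[0,0.006,0,0],[0,0,0,0],[0,0,0,0]]]}}

```text
t: 11.27
tool_pos: [0.5339, -0.0199, 0.0588]
tool_rot: [-0.247, 1.551, 0.235]
contact_force: [1.4, -12.8, 5.4]
opening: 0.0453
```

Run:
```python
from st import *
o=st();im=ctrl.get_image('wrist');W=cloud(im,o)
th=np.deg2rad(107.64);tx=np.array([np.cos(th),np.sin(th)])
X=(W[...,:2]-[.548,.015])@tx*1000
for c in (372,395): print(' '.join(f'{r}:{X[r,c]:.1f}/{W[r,c,2]*1000:.0f}' for r in range(200,312,4)))
```

```text
t 11.27 x,y,z mm [-29.   24.   58.8] F tester [-12.6   2.5   5.4] open 0.0453
200:19.7/71 204:18.4/70 208:17.2/71 212:15.9/71 216:14.6/70 220:13.6/71 224:12.0/70 228:11.2/72 232:9.6/71 236:8.3/71 240:7.4/72 244:6.1/72 248:4.5/71 252:3.4/71 256:1.9/71 260:-9.2/40 264:-10.7/41 268:-12.7/40 272:-14.2/41 276:-14.7/44 280:-14.7/48 284:-14.7/52 288:-14.9/56 292:-14.4/61 296:-16.2/60 300:-17.9/60 304:-28.4/40 308:-29.9/41
200:20.4/75 204:19.0/74 208:17.8/74 212:16.6/74 216:15.4/74 220:14.2/74 224:13.0/74 228:11.7/74 232:10.5/74 236:9.5/75 240:8.1/75 244:6.4/73 248:5.7/75 252:4.0/74 256:2.8/74 260:1.8/75 264:-9.4/45 268:-11.0/45 272:-12.6/45 276:-14.3/45 280:-14.4/49 284:-14.6/53 288:-14.3/57 292:-14.5/61 296:-15.6/62 300:-17.5/61 304:-18.4/62 308:-18.6/65
```

The carrier is stopped hard: 12.6 N with no further travel, and the tab front is at the home position with the flap still open. I'm backing off and releasing.

{"op": "move_arm", "data": {"increments": [[[0,-0.012,0,0],[0,-0.014,0,0],[0,-0.014,0,0],[0,0,0,0],[-0.01,0,0,0],[-0.01,0,0,0],[-0.01,0,0,0],[-0.01,0,0,0],[-0.01,0,0,0],[-0.01,0,0,0],[-0.015,0,0,0],[-0.02,0,0,0],[-0.04,0,0,0],[-0.08,0,0,0],[-0.1,0,0,0],[-0.1,0,0,0],[-0.1,0,0,0],[0,0,0,0],[0,0,0,0]]]}}

```text
t: 12.9
tool_pos: [0.5348, -0.0265, 0.1877]
tool_rot: [-0.242, 1.554, 0.24]
contact_force: [-0.7, 0.2, 0.4]
opening: 0.0455
```

Run:
```python
from st import *
o=st();im=ctrl.get_image('wrist');save(im['pixels'],'w6.png');W=cloud(im,o)
th=np.deg2rad(107.64);tx=np.array([np.cos(th),np.sin(th)]);ty=np.array([-tx[1],tx[0]])
X=(W[...,:2]-[.548,.015])@tx*1000;Y=(W[...,:2]-[.548,.015])@ty*1000;Z=W[...,2]*1000
m=(X>8)&(X<55)&(Y<22)&(Y>-22);print('flap z',np.nanpercentile(Z[m],[2,50,98]))
for s in (-1,1):
    k=m&(Y*s>12);print('side',s,np.nanmedian(Z[k]))
t=(abs(Z-60)<2.5)&(X<-8)&(X>-60)&(abs(Y+1)<18);print('tab top x',np.nanpercentile(X[t],[2,50,98]),t.sum())
```

```text
t 12.9 x,y,z mm [-35.6  25.1 187.7] F tester [0.4 0.6 0.4] open 0.0455
flap z [58.78928778 60.20234205 61.71798188]
side -1 60.15413399026731
side 1 60.25753404384992
tab top x [-18.80913786 -16.57633787 -14.67351066] 232
```

View pics/w6.png

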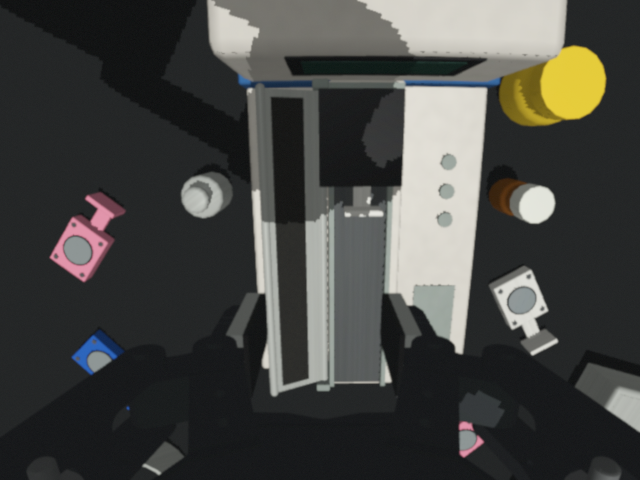

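The flap is shut and level at 60 mm. The tab top spans x = -18.8 to -14.7, which is the home position. The arm is clear, so I'm handing in.

```bash
python3 -c "
from h import *
print(ctrl.finish_job())"
```

```text
the job is handed in; nothing more can be done
None
```

I loaded the carrier and handed the job in at about 13 s. `finish_job` reports no verdict, so success rests on my own checks below.

**What I did:** One fingertip pressed the bar until it was level, about 0.43 rad, and then 2–3 mm further. The other finger pushed the carrier by its tab until it stopped: 12.6 N with no further travel, and the flap still up. I then backed off about 7 mm, raised the fingers so the spring shut the flap, and moved clear to a tool height of 0.19 m.

**Last checks before handing in:**
- **Flap:** its top is level at 60.2 mm, and 60 mm is the shut value.
- **Carrier:** the tab top spans tester x of about -18.8 to -14.7 mm, against about -20 to -16 mm expected at home. That is about 1 mm further in than expected, within the 2 mm calibration error.
- **Contact:** forces are near zero, so the arm touches nothing.
- **Other things:** those in the last picture stand as before. The beaker, sieve and caliper were not in that picture, and I did not measure any of their positions again.

No check failed. The one small disagreement during the job was the tool rising about 1 mm while sliding along the bar, so I pressed down 1 mm more.

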